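Close the microscope slide case

TASK

Close up the microscope slide case: first push its upright inner flap over until it lies flat on top of the slides, then swing the open lid over it and push the lid gently, without slamming it, until it is fully shut. Do it all by pushing with the fingertips or the outside of the fingers: do not take the flap or the lid between the fingers, and leave everything else on the bench where it stands.

Things in the scene. Friction and masses are not known exactly. Their poses are not given: they have to be found in the camera images.
- case: Wooden slide case fixed to the bench: open box 190 (x) by 160 (y) by 50 mm high, walls 6 mm, holding a row of upright glass slides, tops 34 mm up. Origin: centre of underside, z up; its x runs along both hinges. Lid hinged along the top of its +y wall, flap along the inside of its -y wall. They close towards each other; the upright flap blocks the lid.
- flap (a joint): Inner flap angle, rad: 0 flat over the slides, 1.38 to 1.6 upright (start), stop at 1.65. White panel 170 mm wide, 110 mm from hinge to free edge, 4 mm thick. Hinge line (mid-thickness) at y -70, z 40 mm in the case frame. Flat, it points to the case's +y, upper face 42 mm above the bench, 8 mm below the rim. Stiff hinge, stays where left; 1 to 2 N near the edge moves it.
- lid (a joint): Lid angle, rad: 0 fully shut on the rim, 1.7 to 1.95 open, leaning back (start), stop at 2.0. Wood panel 190 mm wide, 160 mm from hinge to free edge, 12 mm thick, plus a 45 mm wide tab 13 mm beyond the edge. Hinge line at y +80, z 50 mm in the case frame, in the inner face. Shuts to the case's -y; outer face then 62 mm above the bench. Stiff hinge, stays where left; 2 to 4 N moves it.
- flap_edge (a point): Middle of the flap's free edge, mid-thickness, 110 mm from its hinge. y points away from the hinge, z is the normal of the face that is uppermost when the flap is down, x along the hinge.
- flap_middle (a point): Centre of the flap panel, 55 mm from its hinge, axes as flap_edge.
- lid_edge (a point): Middle of the lid's free edge (without the tab), mid-thickness, 160 mm from its hinge. -y points away from the hinge, z is the normal of the lid's outer face (up when shut), x along the hinge.
- lid_middle (a point): Centre of the lid panel, mid-thickness, 80 mm from its hinge, axes as lid_edge.
- oil_bottle: Bystander to be left alone: amber dropper bottle, 34 mm across, 75 mm tall. Origin: centre of its underside.
- stain_jar: Bystander to be left alone: clear staining jar with white screw cap, 52 mm across, 80 mm tall. Origin: centre of its underside.
- mailer: Bystander to be left alone: flat white slide mailer box, 82 x 34 x 20 mm. Origin: centre of its underside.
- petri: Bystander to be left alone: clear petri dish, 90 mm across, about 20 mm tall. Origin: centre of its underside.
- loupe: Bystander to be left alone: black magnifier loupe, 42 mm across, 40 mm tall. Origin: centre of its underside.
- beaker: Bystander to be left alone: glass beaker, 70 mm across, 90 mm tall. Origin: centre of its underside.
- wash_bottle: Bystander to be left alone: white wash bottle, 66 mm across, 160 mm tall. Origin: centre of its underside.

How it is judged (in metres and radians):
On the way, in this order (a step that is already met when the one before it is completed fails the run):
1. the flap lies flat over the slides while the lid still stands open (value of joint flap below 0.08 rad and value of joint lid above 1.2 rad), for 0.2 s.
2. the lid is shut over the flap (value of joint lid below 0.04 rad and value of joint flap below 0.08 rad), for 0.2 s.
At the end, for the whole second after the job is handed in: The flap lies flat (within 0.08 rad), the lid is fully shut over it (within 0.04 rad, about 6 mm at its free edge) and at rest (all of step 2 and velocity of joint lid between -0.05 and 0.05 rad/s); the robot touches nothing.
It fails at once if the lid is slammed (its free edge faster than about 0.35 m/s as it comes down on the case) (value of joint lid below 0.25 rad and velocity of joint lid below -2.2 rad/s).
It fails at once if the flap is taken between the fingers (z of the grasp point in the frame of flap_middle between -0.005 and 0.005 m and y of the grasp point in the frame of flap_middle between -0.055 and 0.055 m and x of the grasp point in the frame of flap_middle between -0.085 and 0.085 m and contact force between the fingers and anything else above 0.5 N).
It fails at once if the lid is taken between the fingers ((z of the grasp point in the frame of lid_middle between -0.005 and 0.005 m and y of the grasp point in the frame of lid_middle between -0.08 and 0.08 m and x of the grasp point in the frame of lid_middle between -0.095 and 0.095 m and contact force between the fingers and anything else above 0.5 N) or (z of the grasp point in the frame of lid_middle between -0.005 and 0.005 m and y of the grasp point in the frame of lid_middle between -0.092 and -0.08 m and x of the grasp point in the frame of lid_middle between -0.0225 and 0.0225 m and contact force between the fingers and anything else above 0.5 N)).
It fails at once if a bystander is moved by more than 20 mm, lifted or knocked over (distance of any of oil_bottle, stain_jar, mailer, petri, loupe, beaker, wash_bottle from where it was at the start of the episode above 0.02 m or angle between any of oil_bottle, stain_jar, mailer, petri, loupe, beaker, wash_bottle's own z axis and vertical above 0.4 rad).
It also fails if it takes over 61 s, if anything falls off the work surface, if the arm or the gripper's body presses on something with over 40 N, if the wrist force passes 120 N, or if a joint passes its speed limit or range.

ROBOT

A 6-joint arm with a two-finger parallel gripper is mounted at the origin on the work surface. World frame = base frame: x ahead of the robot, y to its left, z up, the work surface at z = 0. Lengths are in mm, angles in rad, forces in N, time in s.
With the tool pointing down it reaches from about 275 to 825 mm from the base axis. Payload 4.9 kg.
Tool frame: the origin (TCP) lies at the very end of the fingers, on their centre line; the grasp point (between the pads) lies 19 mm behind it; z points along the fingers, y is the direction in which the jaws open and shut (so a half turn about z gives the same grasp; the last joint's range is limited). The gripper opens to 85 mm and grips with 20 to 120 N. Pads are 22 mm wide; open, the fingers measure 114 mm over their backs; the gripper's body (76 mm by 85 mm) begins 54 mm behind the grasp point. The pads swing forward as they close: fully open they stand 13 mm farther back than shut.
Start: joints at [-1.262, 0.326, -0.193, 1.052, 0, 1.437], TCP at [235.673, -496.968, 231.281] pointing down, gripper open.
Joint ranges: [-2.65, 2.65], [-0.97, 1.79], [-1.3, 1.35], [-1.93, 2.1], [-1.47, 1.37], [-3.14, 3.14]. Speed limits (rad/s): [2.57, 2.57, 3.14, 3.14, 3.14, 3.14].

INTERFACE

Orientations are given as [roll, pitch, yaw] about the fixed x, y, z axes, in that order (R = Rz(yaw) Ry(pitch) Rx(roll)).
In Python, from bench import bot, solve_ik, imaging gives the robot as it stands. Calls block until the motion is done:
- bot.move_ptp(position, orientation): joint-space move of the TCP to a pose.
- bot.movel(position, rot=None, max_speed=150, threshold=None): straight line of the TCP; rot=None keeps the orientation; max_speed is the mean speed in mm/s. With threshold (N) it stops when the force on the tool has changed by that much, and returns True; else False.
- bot.move_j(angles): joint-space move.
- bot.grip(opening, effort=None): opening from 0.0 (shut) to 1.0 (fully open); effort is the grip in N (None keeps the last); returns when the fingers have stopped.
- bot.dwell(seconds).
- solve_ik(position, orientation): joint angles nearest the present ones, or None.
- bot.get_state(): the state.
- imaging.capture(name): name is "scene" or "top" or "wrist"; returns the picture (384x512x3 uint8, blue, green, red); there is no depth.
- imaging.camera_model(name): a dict with "K" (3x3 intrinsics, pixels), "position" and "rotation" of the camera in the world. Camera axes: x right, y up, looking along -z (the intrinsics and any distortion apply to the point x, -y, -z); pixel columns grow to the right and rows downward; lengths in mm; the calibration is good to about 2 mm. A picture is of the moment at which its call begins: read the wrist's pose just before it. camera_model takes no time and is no camera call; for the wrist camera it gives the pose at the moment of the call.
A pose or a line that the arm cannot do raises bot.IKError and nothing moves.
- bot.sign_off(): hands the job in, once; it reports no verdict.
The state is a dict: "t": time; "qpos": joint angles; "joint_velocities": joint speeds; "effort": joint torques, N m; "tcp_pos": TCP position; "orientation": TCP orientation; "contact_force": force on the tool from outside, world axes, zero at the start; "wrist_torque": the same for the moment, N m; "opening": opening from 0.0 (shut) to 1.0 (fully open).
Only numpy, scipy, OpenCV 4.12 (cv2) and the standard library are available. Lean on these libraries where they do the work, as an engineer would, in place of code of your own. Each camera call takes 0.05 s, during which the arm holds its last target. There are 200 camera calls.

## Working session

There is one attempt and no reset: what is moved stays moved. The work goes in short steps, each a Python script; the robot and the scene stay as the last script left them, time stands still between calls to the robot, and variables do not carry over. Pictures are saved under pics/ and viewed, about 8 in all and at most 12, crops included, and the job is handed in when it is done.

```bash
mkdir -p pics
python3 - <<'E'
from bench import bot, imaging
import cv2
for n in ("scene","top"):
    im=imaging.capture(n); cv2.imwrite(f"pics/{n}0.png",im); cv2.imwrite(f"pics/{n}0b.png",cv2.resize(im,(800,600),interpolation=cv2.INTER_CUBIC))
    m=imaging.camera_model(n); print(n,m)
print(bot.get_state())
E
```

```text
scene {'K': array([[378.06959172,   0.        , 250.73603234],
       [  0.        , 378.06959172, 190.30437642],
       [  0.        ,   0.        ,   1.        ]]), 'position': array([1391.64200088, -294.02310342,  945.2125234 ]), 'rotation': array([0.79471774, 0.00533225, 1.22276702])}
top {'K': array([[475.09446649,   0.        , 254.48333502],
       [  0.        , 475.09446649, 194.76583786],
       [  0.        ,   0.        ,   1.        ]]), 'position': array([ 442.85933736,    3.38353409, 1581.73835277]), 'rotation': array([ 0.06651177, -0.00346863, -1.57137673])}
{'t': 0.1, 'qpos': array([-1.26221674e+00,  3.26850816e-01, -1.93465985e-01,  1.05200306e+00,
        8.84314331e-06,  1.43659095e+00]), 'joint_velocities': array([ 0.00161459, -0.0007278 ,  0.00339674,  0.00046843,  0.00130762,
        0.001339  ]), 'effort': array([ 4.62913522e-04, -4.44240689e+01,  2.63037515e+01,  7.90377933e-03,
       -7.34997343e-05,  1.32250443e-05]), 'tcp_pos': array([ 235.5053136 , -496.46348822,  230.59724999]), 'orientation': array([-3.14008400e+00, -2.12616702e-04,  4.42784792e-01]), 'contact_force': array([ 0.33646823, -0.3864671 , -0.93239474]), 'wrist_torque': array([-0.00396164, -0.01840467,  0.00244521]), 'opening': 1.001810855932876}
```

View pics/scene0b.png

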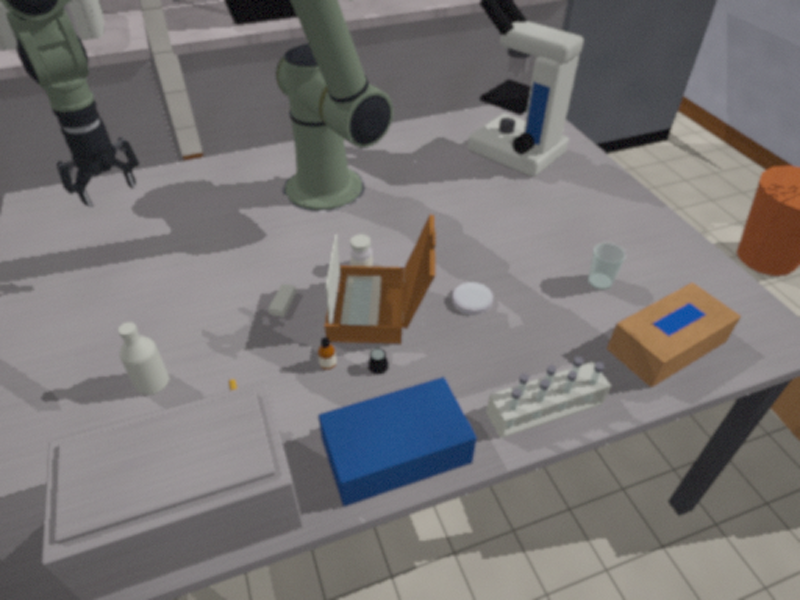

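View pics/top0b.png

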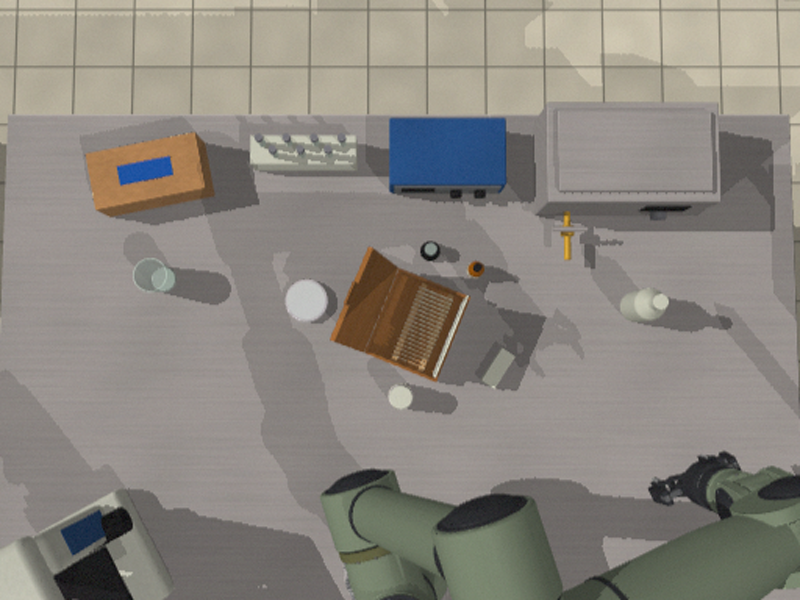

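The scene view shows the case at (370,305) with its white flap to the left and its lid to the right. The top view (800 px scale) shows the case corners near (437,380), (468,295) and (370,250). The jar is at (400,397), petri (307,300), loupe (430,250), oil bottle (477,269) and mailer (498,367). Next I'll enlarge the case in both views.

Run:
```python
import cv2,numpy as np
a=cv2.imread("pics/scene0.png")[130:250,190:330]; b=cv2.imread("pics/top0.png")[150:270,185:345]
a=cv2.resize(a,None,fx=5,fy=5,interpolation=cv2.INTER_CUBIC); b=cv2.resize(b,None,fx=5,fy=5,interpolation=cv2.INTER_CUBIC)
for im,u,v in((a,190,130),(b,185,150)):
    for k in range(0,im.shape[1],100): cv2.putText(im,str(u+k//5),(k,10),0,.4,(0,0,255),1); im[:6,k]=(0,0,255)
    for k in range(0,im.shape[0],100): cv2.putText(im,str(v+k//5),(0,k+4),0,.4,(0,0,255),1)
cv2.imwrite("pics/a1.png",a); cv2.imwrite("pics/b1.png",b)
```

```text
(no output)
```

View pics/a1.png

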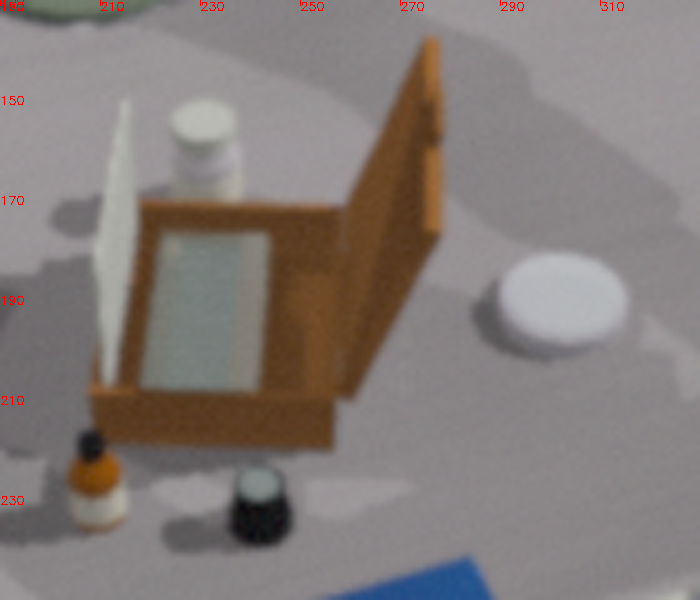

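View pics/b1.png

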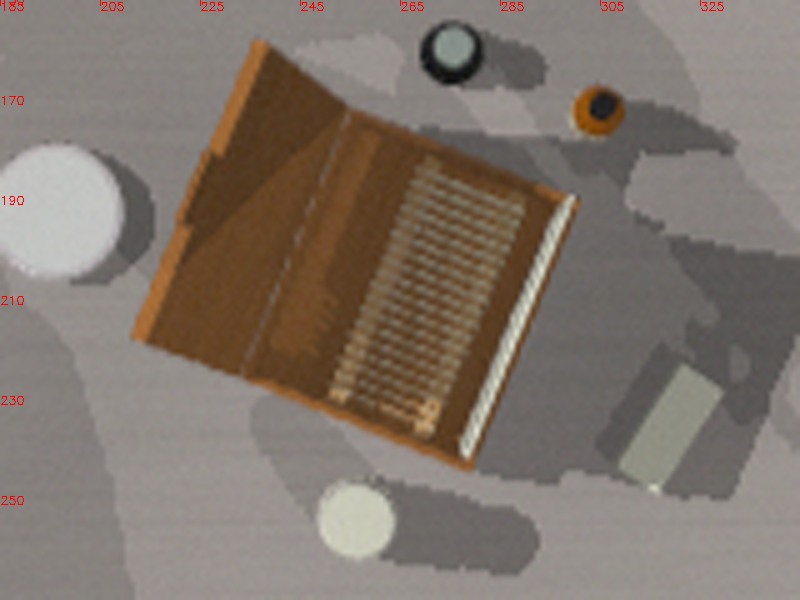

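The crops give sharp corners for the rim, the lid edge and the flap edge. Rim corners in the top view: (300.6,190), (279.4,243.6), (254.6,171.6), (233,225.4). I'll fit the pose and both joint angles to both views.

```bash
cat > h.py <<'E'
import numpy as np
from scipy.spatial.transform import Rotation as R
from scipy.optimize import least_squares
from bench import imaging
CM={n:imaging.camera_model(n) for n in("scene","top")}
def proj(P,n):
    m=CM[n]; c=R.from_euler('xyz',m["rotation"]).inv().apply(np.atleast_2d(P)-m["position"])
    c=c*[1,-1,-1]; q=c@m["K"].T; return q[:,:2]/q[:,2:]
def ray(uv,n):
    m=CM[n]; d=np.linalg.solve(m["K"],[*uv,1])*[1,-1,-1]; return m["position"],R.from_euler('xyz',m["rotation"]).apply(d)
def onz(uv,n,z):
    o,d=ray(uv,n); return o+d*(z-o[2])/d[2]
def flapP(x,r,t,a): # r from hinge, t offset along upper-face normal
    return np.array([x,-70+r*np.cos(a)-t*np.sin(a),40+r*np.sin(a)+t*np.cos(a)])
def lidP(x,r,t,a):  # t: outward from inner face
    return np.array([x,80-r*np.cos(a)+t*np.sin(a),50+r*np.sin(a)+t*np.cos(a)])
E
python3 - <<'E'
from h import *
obs=[("top","c",(95,-80,50),(300.6,190)),("top","c",(-95,-80,50),(279.4,243.6)),("top","c",(95,80,50),(254.6,171.6)),("top","c",(-95,80,50),(233,225.4)),
("scene","c",(95,-80,0),(209.4,218)),("scene","c",(95,-80,50),(208.4,208)),("scene","c",(95,80,0),(256.6,219.6)),("scene","c",(95,80,50),(256.6,209.6)),
("top","l",(95,160,12),(235.4,158)),("top","l",(-95,160,12),(211.6,217.6)),("top","l",(95,160,0),(239,159.2)),("top","l",(-95,160,0),(215.4,218.6)),
("scene","l",(95,160,12),(278,177)),("scene","l",(95,160,0),(275.2,177.2)),("scene","l",(-95,160,0),(274.8,137.6)),("scene","l",(-95,160,12),(277.6,138)),
("top","f",(85,110,0),(299.4,189.4)),("top","f",(-85,110,0),(278,241.6)),("scene","f",(-85,110,0),(215,150)),("scene","f",(85,110,0),(209.2,181))]
def w(p,k,q):
    L=np.array(q) if k=="c" else (lidP(*q,p[5]) if k=="l" else flapP(*q,p[4]))
    return R.from_euler('z',p[3]).apply(L)+[p[0],p[1],p[2]]
f=lambda p:np.concatenate([(proj(w(p,k,q),n)[0]-uv) for n,k,q,uv in obs]+[[p[2]/2]])
s=least_squares(f,[500,0,0,-.37,1.5,1.8],loss='soft_l1')
print(s.x.round(3)); print(np.c_[f(s.x)[:-1].reshape(-1,2)].round(1).tolist())
for nm,uv,z in(("jar",(256,254),80),("petri",(196.5,192),20),("loupe",(275.3,160.5),40),("oil",(305,171),75),("mailer",(319,235),20),("wash",(420,193.5),160)): print(nm,onz(uv,"top",z).round())
print("beaker",onz((98,176),"top",45).round())
E
```

```text
[ 5.0335e+02 -3.9864e+01 -1.4530e+00 -3.8800e-01  1.5530e+00  1.8990e+00]
[[-0.5, -0.2], [-1.2, 0.8], [-0.2, -0.4], [-0.9, 0.2], [-1.6, 0.8], [-1.9, 0.6], [-0.7, 0.5], [-0.6, 0.3], [-0.7, -0.6], [-1.7, -0.3], [-0.8, -0.6], [-2.0, 0.1], [-0.4, -0.6], [-1.4, -1.9], [-1.2, -1.1], [-0.6, -0.5], [-0.9, -0.6], [-0.5, -0.6], [-1.0, -0.5], [-1.3, 3.1]]
jar [356.  -7.  80.]
petri [556. 189.  20.]
loupe [658. -70.  40.]
oil [ 619. -163.   75.]
mailer [ 415. -213.   20.]
wash [ 541. -499.  160.]
beaker [606. 506.  45.]
```

The fit is consistent, with residuals of about 1 px (3 mm): case at (503,-40), yaw -0.388, flap 1.55, lid 1.90, base z about 0. I'll push with closed fingers pointing down, jaw axis along the hinges, moving the fingertip along each panel's arc.

```bash
cat >> h.py <<'E'
C=np.array([503.3,-39.9,0.]); YAW=-.388
def W(L): return R.from_euler('z',YAW).apply(L)+C
def flap_path(x=0,r=88):
    out=[]
    for a in np.linspace(1.57,0.0,12):
        out.append(flapP(x,r,2,a)-[0,11,0])
    return out
def lid_path(x=40,r=115):
    y0=lidP(x,160,12,1.9)[1]+11+18
    out=[np.array([x,y,50.+r]) for y in (y0,y0-35)]
    for a in np.linspace(1.57,0.03,13): out.append(lidP(x,r,12,a)+[0,11,0])
    return out
E
python3 - <<'E'
from h import *
from bench import bot, solve_ik
for psi in(1.183,-1.959):
    o=[np.pi,0,psi]
    P=[(0,-120,260),(0,-115,118)]+flap_path()+[(0,0,280),(40,185,270)]+lid_path()
    q=[solve_ik(W(p),o) for p in P]
    print(psi,[None if v is None else v.round(2).tolist() for v in q[::3]], sum(v is None for v in q))
E
```

```text
1.183 [[-0.47, 0.18, -0.31, 1.08, 0.0, 1.49], [-0.37, 0.31, -0.5, 0.75, 0.0, 1.59], [-0.3, 0.34, -0.5, 0.73, 0.0, 1.66], [-0.24, 0.39, -0.51, 0.67, 0.0, 1.72], [-0.21, 0.44, -0.53, 0.59, 0.0, 1.74], [0.07, 0.44, 0.08, 1.21, 0.0, 2.03], [-0.06, 0.43, -0.21, 0.93, 0.0, 1.9], [-0.13, 0.4, -0.27, 0.9, 0.0, 1.83], [-0.2, 0.4, -0.33, 0.84, 0.0, 1.76], [-0.25, 0.42, -0.39, 0.75, 0.0, 1.7], [-0.28, 0.47, -0.44, 0.65, 0.0, 1.68]] 0
-1.959 [[-0.47, 0.18, -0.31, 1.08, 0.0, -1.65], [-0.37, 0.31, -0.5, 0.75, 0.0, -1.55], [-0.3, 0.34, -0.5, 0.73, 0.0, -1.48], [-0.24, 0.39, -0.51, 0.67, 0.0, -1.42], [-0.21, 0.44, -0.53, 0.59, 0.0, -1.4], [0.07, 0.44, 0.08, 1.21, 0.0, -1.11], [-0.06, 0.43, -0.21, 0.93, 0.0, -1.24], [-0.13, 0.4, -0.27, 0.9, 0.0, -1.31], [-0.2, 0.4, -0.33, 0.84, 0.0, -1.38], [-0.25, 0.42, -0.39, 0.75, 0.0, -1.44], [-0.28, 0.47, -0.44, 0.65, 0.0, -1.46]] 0
```

Run:
```python
from h import *
from bench import bot
import cv2
o=[np.pi,0,1.183]
bot.grip(0.0)
bot.move_ptp(W((0,-120,260)),o)
bot.movel(W((0,-120,128)),max_speed=150)
F0=bot.get_state()["contact_force"]
for p in flap_path():
    bot.movel(W(p),max_speed=60)
    s=bot.get_state(); print(round(s["t"],2),(s["contact_force"]-F0).round(1),s["tcp_pos"].round(0))
e=W(flap_path()[-1])
print(bot.movel(e-[0,0,6],max_speed=15,threshold=8)); s=bot.get_state(); print((s["contact_force"]-F0).round(1),s["tcp_pos"].round(1))
bot.movel(W((0,0,100)),max_speed=120); bot.movel(W((0,0,290)),max_speed=200)
bot.move_ptp(W((40,195,280)),o)
print(bot.get_state()["t"])
ims=[cv2.resize(imaging.capture("scene")[110:240,180:330],None,fx=3.4,fy=3.4,interpolation=2),cv2.resize(imaging.capture("top")[140:270,185:315],None,fx=2.2,fy=3.4,interpolation=2)]
cv2.imwrite("pics/c2.png",np.hstack(ims)[:600,:800])
```

```text
4.19 [-0.  -0.8  1.2] [ 472. -117.  128.]
4.55 [0.7 0.1 1. ] [ 477. -105.  127.]
4.91 [ 0.  -0.2  1.1] [481. -93. 125.]
5.27 [-0.5 -0.5  1.3] [486. -82. 121.]
5.62 [-0.6 -0.4  1.3] [490. -72. 115.]
5.98 [-0.4 -0.2  0.7] [494. -63. 107.]
6.34 [-0.1 -0.7  0.7] [497. -54.  99.]
6.7 [-0.6  0.6  1.3] [500. -47.  89.]
7.06 [-0.2 -0.   0.1] [502. -41.  78.]
7.42 [0.5 0.2 0.4] [504. -37.  66.]
7.78 [0.3 0.2 0.8] [505. -34.  54.]
8.13 [0.1 0.4 3.5] [507. -34.  42.]
True
[-0.7  0.5  6.2] [506.7 -33.6  42. ]
10.9
```

View pics/c2.png

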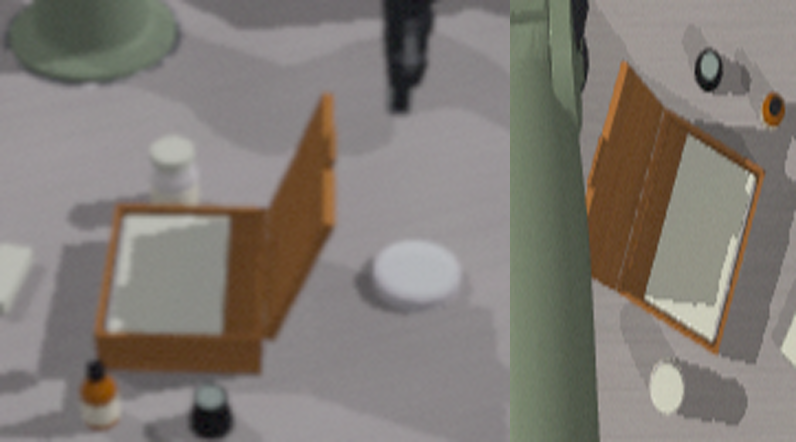

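The flap lies flat inside the rim: firm contact came at z 42, as expected. The lid is still open and the bystanders haven't moved. Next is the lid.

Run:
```python
from h import *
from bench import bot
import cv2
o=[np.pi,0,1.183]
L=lid_path()
bot.movel(W((40,195,280))); 
if bot.movel(W((40,195,165)),max_speed=100,threshold=10): print("HIT going down"); raise SystemExit
F0=bot.get_state()["contact_force"]
for p in L:
    bot.movel(W(p),max_speed=50)
    s=bot.get_state(); print(round(s["t"],2),(s["contact_force"]-F0).round(1),s["tcp_pos"].round(0))
print(bot.movel(W(L[-1])-[0,0,9],max_speed=12,threshold=10)); s=bot.get_state(); print((s["contact_force"]-F0).round(1),s["tcp_pos"].round(1))
bot.dwell(.3)
bot.movel(W(L[-1])+[0,0,20],max_speed=40); bot.movel(W(L[-1])+[0,0,220],max_speed=150)
q=bot.get_state()["qpos"].copy(); q[0]-=.9; bot.move_j(q)
print(bot.get_state()["t"])
ims=[cv2.resize(imaging.capture("scene")[110:240,180:330],None,fx=3.4,fy=3.4,interpolation=2),cv2.resize(imaging.capture("top")[140:270,185:315],None,fx=2.2,fy=3.4,interpolation=2)]
cv2.imwrite("pics/d3.png",np.hstack(ims)[:600,:800])
```

```text
13.16 [-1.3 -0.1 -1.6] [605. 104. 165.]
14.01 [0.5 1.3 0.1] [592.  72. 165.]
14.84 [-0.9  1.5  0.5] [578.  40. 164.]
15.29 [-0.4  0.2 -1.1] [573.  26. 166.]
15.74 [-1.3  0.3 -1.6] [568.  12. 164.]
16.19 [ 0.5 -0.3 -1.5] [562.  -1. 161.]
16.64 [-1.3  0.4 -1.3] [557. -14. 156.]
17.09 [-0.  -1.  -0.3] [552. -26. 149.]
17.54 [-0.9 -0.3  0.3] [547. -37. 141.]
17.99 [ 0.1  0.6 -0.8] [543. -47. 131.]
18.44 [-0.4 -1.4 -2. ] [539. -56. 119.]
18.89 [-0.1  0.2 -0.5] [536. -64. 107.]
19.34 [-0.3 -0.  -0.6] [534. -70.  94.]
19.79 [-0.5  0.1 -0.1] [532. -74.  80.]
20.24 [-1.3 -0.7 -0.9] [531. -77.  65.]
True
[-0.5 -1.2  5.7] [531.6 -77.1  62. ]
24.95
```

View pics/d3.png

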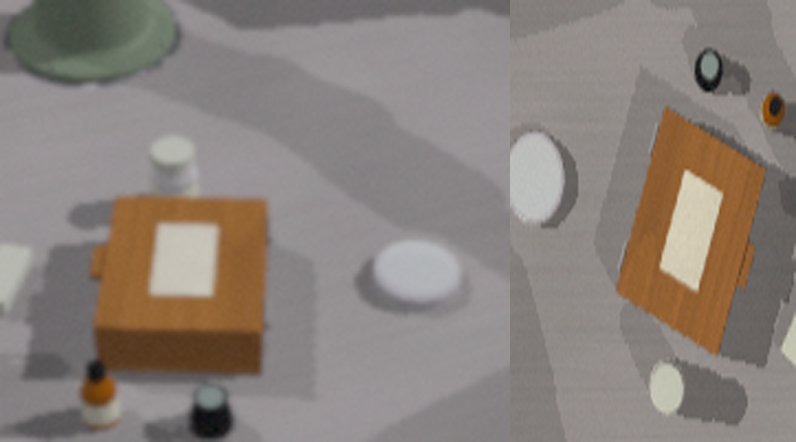

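The lid sits flush on the rim with no gap visible in either view. The tip stopped at z 62.0, the height of a shut lid, and the arm is clear.

Run:
```python
from bench import bot
bot.dwell(.5); s=bot.get_state(); print(s["tcp_pos"].round(),s["contact_force"].round(1),s["t"]); bot.sign_off()
```

```text
[ 270. -464.  285.] [-0.1  0.   0.2] 25.55
the job is handed in; nothing more can be done
```

The slide case is shut and the job was handed in at 25.6 s; sign-off gives no verdict. I pushed the flap flat first, then swung the lid over it, using only closed fingertips from outside.

- **Flap:** the fingertip met firm contact at z = 42 mm, which is the given height for a flat flap. The pictures showed it lying flat with the lid still open.
- **Lid:** pushed at about 50 mm/s and finished with a slow press at 12 mm/s. Contact came at z = 62.0 mm, the given height for a shut lid, and both views show it flush on the rim.
- **Robot and bystanders:** the arm ended well clear with about 0 N on the tool. The bystanders that show in the close-ups look unmoved. The beaker and wash bottle were outside those close-ups, so I did not check them again.
- **Accuracy:** the camera fit left errors of about 1 px (3 mm), with one flap corner off by 3 px. No check failed or disagreed.

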